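Lock the blade frame in the lime wedger

TASK

Push the blade frame of the lime wedger fully home into its channel, then screw its loose wing nut down until it is tight on the clamp bar, by stroking its wings round clockwise (seen from above) with the fingertips. Do not pinch the wing nut, do not lift the blade frame, and leave the glasses and other things on the table where they are.

Things in the scene. Friction and masses are not known exactly. Their poses are not given: they have to be found in the camera images.
- wedger: Lime wedger bolted to the table: grey cast base 260 x 180 x 15 mm. Origin on the table under it (base spans x -140 to +120 mm); +x points to its rear, away from its open front, z up. On the base a 104 mm wide channel runs along x between two 20 mm high rails; a stop closes its rear end. A clamp bar 40 (x) x 172 (y) x 12 mm bridges the channel at x = +35 mm, top 72 mm above the table
- rear_post (a point): Centre of the top of the wedger's rear post, 130 mm above the table; post 30 (x) x 24 (y) mm, its front face 45 mm behind the nut's axis, only 5 mm beyond the wings' reach, so a finger cannot well follow a wing past the rear. A press arm is folded away to the rear of it (reaching 110 mm behind this point, 13 mm above it)
- blade_frame: Loose steel blade frame lying in the channel: a grid 110 (x) x 100 (y) x 12 mm, 0.28 to 0.49 kg, with an upright push plate at its front. Origin: centre of its underside, 15 mm above the table; x as the wedger's. It slides freely along the channel (2 mm play a side) and starts 20 to 40 mm out to the front
- push_plate (a point): Middle of the front face of the blade frame's upright push plate: 55 mm in front (-x) of the frame's origin, 38 mm above its underside. The plate is 8 mm thick, 70 mm wide, 76 mm high
- frame_home (a point): Where the blade frame's origin is when the frame is fully home against the rear stop of the channel (15 mm above the table); axes as the wedger's
- nut_axis (a point): Axis of the wing nut's upright stud, at the top face of the clamp bar (72 mm above the table, wedger x = +35 mm, y = 0); fixed to the wedger, axes as the wedger's. The stud is 10 mm thick, its top 50 mm above this point
- wing_nut (a joint): Turn of the steel wing nut, rad. 0 = tight on the clamp bar (hard stop); larger = unscrewed. Clockwise seen from above lowers the value and screws it down 1 mm per rad. Starts at 7 to 11 rad (1.1 to 1.75 turns loose) and stays where it is left (turning takes 0.035 N m, about 1 N at a wing)
- wing_tip_a (a point): Outer end of wing a at mid-height, 40 mm from the axis. Two opposite upright wings, each 8 mm thick, reach from 10 to 40 mm from the axis and from 6 to 34 mm above the nut's foot (nut tight: above the clamp bar; foot 32 mm wide, hub 22 mm). When tight, and after each whole turn before it, wing a points to the wedger's +y (left seen from its front)
- wing_tip_b (a point): Outer end of wing b at mid-height, opposite wing a, the same in shape
- wing_a_push: half (4 mm thick, 30 mm long radially, 28 mm high) of wing a: the one with the broad face that is pushed to tighten (clockwise seen from above). Same origin and axes as the nut
- wing_a_back: half (4 mm thick, 30 mm long radially, 28 mm high) of wing a: the one with the broad face that is pushed to loosen. Same origin and axes as the nut
- wing_b_push: half (4 mm thick, 30 mm long radially, 28 mm high) of wing b: the one with the broad face that is pushed to tighten (clockwise seen from above). Same origin and axes as the nut
- wing_b_back: half (4 mm thick, 30 mm long radially, 28 mm high) of wing b: the one with the broad face that is pushed to loosen. Same origin and axes as the nut
- tumbler_1: Bystander: green ribbed glass tumbler, 82 mm wide, 98 mm high, beside the wedger; origin at its underside
- tumbler_2: Bystander: same kind of tumbler, on the wedger's other side; origin at its underside
- tumbler_3: Bystander: same kind of tumbler, standing apart to the left near the robot; origin at its underside
- sauce: Bystander: amber sauce bottle, 52 mm wide, 160 mm high; origin at its underside
- salt_jar: Bystander: glass jar with steel lid, 56 mm wide, 75 mm high; origin at its underside
- spoon: Bystander: spoon lying on the table; origin at its underside
- muddler: Bystander: wooden muddler standing upright, 38 mm wide, 165 mm high; origin at its underside
Not all that is in view belongs to the job. What is shaped like the blade_frame but purple or yellow is not meant.

How it is judged:
On the way, in this order (a step that is already met when the one before it is completed fails the run):
1. the blade frame is fully home in the channel, the nut not yet tightened (x of blade_frame in the frame of frame_home above -0.004 m and z of blade_frame in the frame of frame_home below 0.004 m and value of joint wing_nut above 3 rad), for 0.2 s.
2. the wing nut is screwed down tight (value of joint wing_nut below 0.25 rad), for 0.2 s.
At the end, for the whole second after the job is handed in: The blade frame lies home in the channel (within 4 mm of its rear stop, not raised) and at rest, and the wing nut is down tight (within 0.25 rad of its stop) (x of blade_frame in the frame of frame_home above -0.004 m and z of blade_frame in the frame of frame_home below 0.004 m and value of joint wing_nut below 0.25 rad and linear speed of blade_frame below 0.01 m/s); the robot touches nothing.
It fails at once if the wing nut is pinched (both faces of one wing pressed with more than 8 N at once) ((contact force between the fingers and wing_a_push above 8 N and contact force between the fingers and wing_a_back above 8 N) or (contact force between the fingers and wing_b_push above 8 N and contact force between the fingers and wing_b_back above 8 N)).
It fails at once if the blade frame is lifted (more than 15 mm) or tipped (z of blade_frame in the frame of frame_home above 0.015 m or angle between blade_frame's own z axis and vertical above 0.2 rad).
It fails at once if a bystander is moved more than 25 mm (distance of any of tumbler_1, tumbler_2, tumbler_3, sauce, salt_jar, spoon, muddler from where it was at the start of the episode above 0.025 m).
It also fails if it takes over 72 s, if anything falls off the work surface, if the arm or the gripper's body presses on something with over 40 N, if the wrist force passes 120 N, or if a joint passes its speed limit or range.

ROBOT

A 6-joint arm with a two-finger parallel gripper is mounted at the origin on the work surface. World frame = base frame: x ahead of the robot, y to its left, z up, the work surface at z = 0. Lengths are in m, angles in rad, forces in N, time in s.
With the tool pointing down it reaches from about 0.275 to 0.825 m from the base axis. Payload 4.9 kg.
Tool frame: the origin (TCP) lies at the very end of the fingers, on their centre line; the grasp point (between the pads) lies 19 mm behind it; z points along the fingers, y is the line along which they close (so a half turn about z gives the same grasp; the last joint's range is limited). The gripper opens to 85 mm and grips with 20 to 120 N. Pads are 22 mm wide; open, the fingers measure 114 mm over their backs; the gripper's body (76 mm by 85 mm) begins 54 mm behind the grasp point. The pads swing forward as they close: fully open they stand 13 mm farther back than shut.
Start: joints at [-0.134, 0.326, -0.193, 1.052, 0, 1.437], TCP at [0.55, 0, 0.193] pointing down, gripper open.
Joint ranges: [-2.65, 2.65], [-0.97, 1.79], [-1.3, 1.35], [-1.93, 2.1], [-1.47, 1.37], [-3.14, 3.14]. Speed limits (rad/s): [2.57, 2.57, 3.14, 3.14, 3.14, 3.14].

INTERFACE

Orientations are given as a rotation vector (axis times angle).
In Python, from bench import observe, camera, hand_in, silhouettes, pinpoint gives the robot as it stands.
- The arm moves only by the tool play_rows, never from a script. Its argument "deltas" is a list of rows, each a list of 5 numbers: the shift along the tool's x, y, z in m, then the turn about the tool's z in rad, then the finger opening in m, from 0 to 0.0854. A call has 1 to 5 rows; each row is the pose to reach, as a shift and turn from the pose commanded when the call began, along the tool's axes at that moment; what a row does not reach only later rows make up. A row lasts 1/10 s, in which the tool goes at most 50 mm and 8.59 degrees, less where a joint would pass 70% of its speed; a pose out of reach is approached as far as the arm can. A call with a gripper value outside its range is refused whole. The fingers move at their own pace and stop on an object; "grip_force" is the grip in N (left out, the last holds). Time passes only in rows, so rows that repeat a pose let the fingers close. It gives the time, the measured TCP pose, the force, the opening and the grip force at its end, in the units of the state.
- observe(): the state, without advancing time (a new reading comes with each control period).
- camera(name): name is "scene" or "side" or "wrist"; returns a dict with "img" (400x640x3 uint8, red, green, blue), "z_map" (400x640 float32, m along the optical axis (not along the pixel's ray), 0 where there is no reading), "K" (3x3 intrinsics, pixels), "pose" (4x4, takes a point from camera to world coordinates). Camera axes: x right, y down, z forward; pixel columns grow to the right and rows downward; lengths in m; the calibration is good to about 2 mm. A picture is of the moment at which its call begins.
- hand_in(): hands the job in; it is judged then, once.
Trained networks look in the newest picture that a camera, given by its name, has taken for a name from the list of things; names that differ only in an ending like _2 or _b are one class to them, and where a whole thing is asked for, a point or a joint stands for the part that bears it (a point fixed in the world has none). Each returns a list of dicts, best first, with "score" (0 to 1); they miss things now and then, are a little off and sometimes report something else, mostly with a low value. They report only what shows in the picture. A call takes as long as a camera call. They do not tell look-alikes from the thing itself.
- silhouettes(camera, target): "pixels" (400x640 bool, what is visible of it) and "location" ([column, row] in pixels, amid what is visible of it).
- pinpoint(camera, target): "location" ([column, row] in pixels: a listed point, or the origin of a listed thing).
The state is a dict: "time": time; "joint_pos": joint angles; "joint_velocities": joint speeds; "tau": joint torques, N m; "position": TCP position; "tool_rot": TCP orientation; "wrist_force": force on the tool from outside, world axes, zero at the start; "wrist_torque": the same for the moment, N m; "grip_width": finger opening in m; "grasp_force": force on a finger pad.
Only numpy, scipy, OpenCV 4.12 (cv2) and the standard library are available. Lean on these libraries where they do the work, as an engineer would, in place of code of your own. Each camera call takes 0.05 s, during which the arm holds its last target. There are 200 camera calls.

## Working session

There is one attempt and no reset: what is moved stays moved. The work goes in short steps, Python scripts to look and compute and a tool call to move; the robot and the scene stay as the last step left them, time stands still between calls to the robot, and variables do not carry over. Pictures are saved under pics/ and viewed, at most 10 in all, crops included, and the job is handed in when it is done.

Besides the shell and the picture viewer there is one more tool, called after "Emit:" in YAML: its name, and indented under it one key for each argument. play_rows: Moves the arm, as the interface text tells. Its arguments: {"type":"object","properties":{"deltas":{"type":"array","items":{"type":"array","items":{"type":"number"}}},"grip_force":{"type":"number"}},"required":["deltas"]}

```bash
mkdir -p pics; ls; cat > h.py <<'E'
import numpy as np, cv2
from scipy.spatial.transform import Rotation as R
from bench import observe, camera, hand_in, silhouettes, pinpoint
def world(c,px,z=None):
    "pixel to world: by depth, or at world height z"
    P=c["pose"];K=c["K"];u,v=px
    d=np.linalg.inv(K)@[u,v,1]
    if z is None:
        k=c["z_map"][int(round(v)),int(round(u))]
    else:
        k=(z-P[2,3])/(P[:3,:3]@d)[2]
    return P[:3,:3]@(d*k)+P[:3,3]
def proj(c,p):
    q=np.linalg.inv(c["pose"])@np.append(p,1); q=c["K"]@q[:3]; return q[:2]/q[2]
def save(n,img): cv2.imwrite("pics/"+n,img[:,:,::-1])
E
python3 - <<'E'
from h import *
np.set_printoptions(precision=4,suppress=True)
o=observe();print(o["position"],o["tool_rot"],o["time"],o["wrist_force"])
H=dict(rear_post=.13,push_plate=.053,frame_home=.015,nut_axis=.072,blade_frame=.015,wedger=0)
for n in("scene","side"):
    c=camera(n);save(n+".png",c["img"])
    for t in("rear_post","push_plate","frame_home","nut_axis","blade_frame","wedger","wing_tip_a"):
        for r in pinpoint(n,t)[:4]:
            print(n,t,round(r["score"],2),np.round(r["location"]),world(c,r["location"],H.get(t,.1)), world(c,r["location"]))
E
```

```text
pics
[0.5494 0.0001 0.1921] [-2.2205 -2.2204  0.0016] 0.0 [-0.4553 -0.2924 -0.4855]
scene rear_post 0.56 [300. 214.] [ 0.6569 -0.0775  0.13  ] [ 0.6328 -0.0823  0.1124]
scene rear_post 0.3 [311. 238.] [ 0.7409 -0.0381  0.13  ] [ 0.6031 -0.0612  0.0157]
scene push_plate 0.96 [390. 192.] [0.4115 0.1512 0.053 ] [0.4033 0.152  0.0479]
scene push_plate 0.75 [292. 180.] [ 0.3674 -0.1564  0.053 ] [ 0.3469 -0.161   0.0408]
scene push_plate 0.46 [301. 214.] [ 0.5465 -0.0971  0.053 ] [ 0.6316 -0.0802  0.1148]
scene push_plate 0.38 [188. 220.] [ 0.6068 -0.4     0.053 ] [ 0.5552 -0.4317  0.0126]
scene frame_home 0.87 [314. 230.] [ 0.5695 -0.057   0.015 ] [ 0.6347 -0.0469  0.0669]
scene nut_axis 0.62 [310. 224.] [ 0.6177 -0.0614  0.072 ] [ 0.6173 -0.0614  0.0717]
scene blade_frame 0.93 [382. 198.] [0.3848 0.1325 0.015 ] [0.5055 0.1243 0.0929]
scene blade_frame 0.9 [288. 182.] [ 0.317  -0.1836  0.015 ] [ 0.3503 -0.1756  0.0351]
scene blade_frame 0.55 [312. 223.] [ 0.536  -0.0676  0.015 ] [ 0.6099 -0.0557  0.0714]
scene wedger 0.83 [311. 233.] [ 0.5638 -0.0689 -0.    ] [ 0.6003 -0.0628  0.0295]
sce
[... 802 characters left out ...]
5 ] [0.2936 0.3687 0.0397]
side nut_axis 0.71 [345. 206.] [ 0.6111 -0.0647  0.072 ] [ 0.604  -0.0741  0.0811]
side blade_frame 0.94 [286. 279.] [ 0.3001 -0.2048  0.015 ] [ 0.3035 -0.1979  0.0066]
side blade_frame 0.89 [328. 226.] [ 0.5403 -0.0654  0.015 ] [ 0.539  -0.0673  0.017 ]
side blade_frame 0.64 [250. 214.] [0.3351 0.1349 0.015 ] [ 0.3426  0.1551 -0.002 ]
side wedger 0.74 [338. 226.] [ 0.5804 -0.0711  0.    ] [ 0.5658 -0.0914  0.0212]
side wing_tip_a 0.68 [333. 200.] [ 0.5729 -0.0416  0.1   ] [ 0.601  -0.0009  0.0629]
side wing_tip_a 0.45 [360. 201.] [ 0.6493 -0.0963  0.1   ] [ 0.6575 -0.0862  0.0903]
side wing_tip_a 0.26 [360. 263.] [ 0.4748 -0.3331  0.1   ] [ 0.5157 -0.2848  0.0366]
```

```bash
python3 - <<'E'
from h import *
for n in("scene","side"):
    im=cv2.imread(f"pics/{n}.png")
    cv2.imwrite(f"pics/{n}_c.png",cv2.resize(im[140:340,170:490],(800,500),interpolation=cv2.INTER_CUBIC))
E
```

```text
(no output)
```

View pics/scene.png

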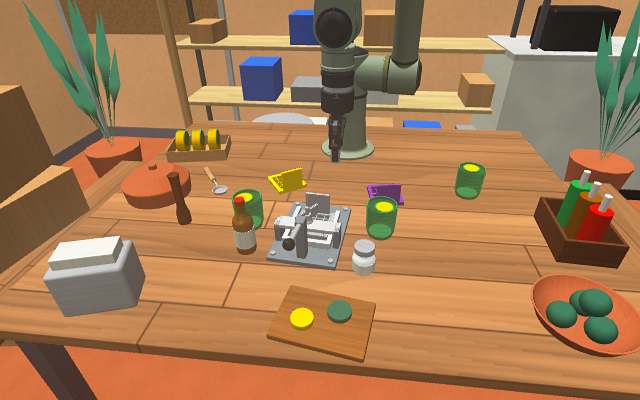

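View pics/side_c.png

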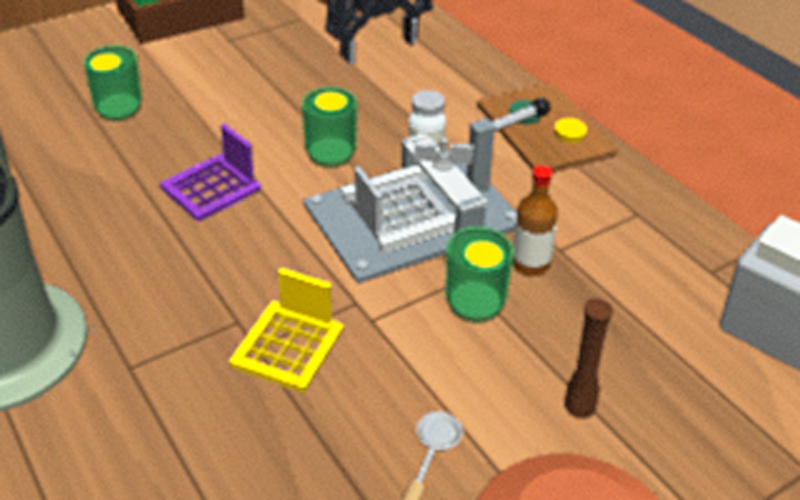

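Candidates for the blade frame: purple look-alike at scene (385,193), yellow look-alike at (287,181), and the grey one in the wedger at (318,203), which is the real one. Next I fit the wedger's pose from depth and check it with the wrist camera.

```bash
cat >> h.py <<'E'
def cloud(c):
    z=c["z_map"];v,u=np.nonzero(z>0);k=z[v,u]
    d=np.linalg.inv(c["K"])@np.vstack([u,v,np.ones_like(u)])*k
    return (c["pose"][:3,:3]@d).T+c["pose"][:3,3],u,v
E
python3 - <<'E'
from h import *
np.set_printoptions(precision=4,suppress=True)
cs={n:camera(n) for n in("scene","side","wrist")}
save("wrist0.png",cs["wrist"]["img"])
print(cs["wrist"]["pose"])
for n,c in cs.items():
    p,_,_=cloud(c)
    near=np.hypot(p[:,0]-.58,p[:,1]+.07)<.15
    for z,r in((.015,.15),(.072,.12),(.130,.15)):
        q=p[near&(abs(p[:,2]-z)<.003)]
        if len(q)>8:
            m=cv2.minAreaRect(q[:,:2].astype(np.float32)*1000); print(n,z,len(q),m)
for t in("rear_post","push_plate","frame_home","nut_axis","blade_frame","wedger","wing_tip_a"):
    H=dict(rear_post=.13,push_plate=.053,frame_home=.015,nut_axis=.072,blade_frame=.015,wedger=0)
    for r in pinpoint("wrist",t)[:2]:
        print(t,round(r["score"],2),np.round(r["location"]),world(cs["wrist"],r["location"],H.get(t,.1)))
E
```

```text
[[ 1.     -0.     -0.0009  0.5499]
 [-0.0003 -0.9558 -0.2941  0.0748]
 [-0.0009  0.2941 -0.9558  0.3736]
 [ 0.      0.      0.      1.    ]]
scene 0.015 1373 ((567.44189453125, -96.18730163574219), (242.60345458984375, 260.2147521972656), 84.40404510498047)
scene 0.072 589 ((601.0401000976562, -102.41006469726562), (189.72885131835938, 221.20904541015625), 18.83209228515625)
scene 0.13 115 ((693.8397216796875, -74.57113647460938), (22.249725341796875, 71.21099853515625), 89.42814636230469)
side 0.015 895 ((567.47705078125, -71.4652328491211), (184.32101440429688, 259.0130310058594), 83.47406768798828)
side 0.072 240 ((585.071533203125, -84.92781066894531), (180.95904541015625, 167.15223693847656), 19.599851608276367)
side 0.13 50 ((691.671875, -80.55520629882812), (24.39899253845215, 69.18706512451172), 89.21836853027344)
wrist 0.015 17138 ((562.8939208984375, -96.68513488769531), (242.7349395751953, 259.39984130859375), 84.25769805908203)
wrist 0.072 6109 ((597.649658203125, -102.13482666015625), (187.36524963378906, 227.5794677734375), 16.321508407592773)
wrist 0.13 841 ((694.2752075195312, -77.72554016113281), (19.79906463623047, 71.12709045410156), 77.63536834716797)
rear_post 0.72 [477. 292.] [ 0.6726 -0.0756  0.13  ]
push_plate 0.97 [266. 237.] [ 0.4941 -0.0616  0.053 ]
push_plate 0.77 [152.   2.] [0.4106 0.1466 0.053 ]
frame_home 0.8 [340. 225.] [ 0.5701 -0.063   0.015 ]
nut_axis 0.62 [388. 253.] [ 0.6119 -0.0694  0.072 ]
nut_axis 0.37 [429. 291.] [ 0.6552 -0.1106  0.072 ]
blade_frame 0.85 [321. 228.] [ 0.5487 -0.0665  0.015 ]
blade_frame 0.82 [117.  22.] [0.3599 0.1387 0.015 ]
wedger 0.94 [345. 228.] [ 0.5757 -0.072   0.    ]
wing_tip_a 0.96 [431. 289.] [ 0.6463 -0.0909  0.1   ]
wing_tip_a 0.72 [359. 240.] [ 0.5811 -0.0435  0.1   ]
```

View pics/wrist0.png

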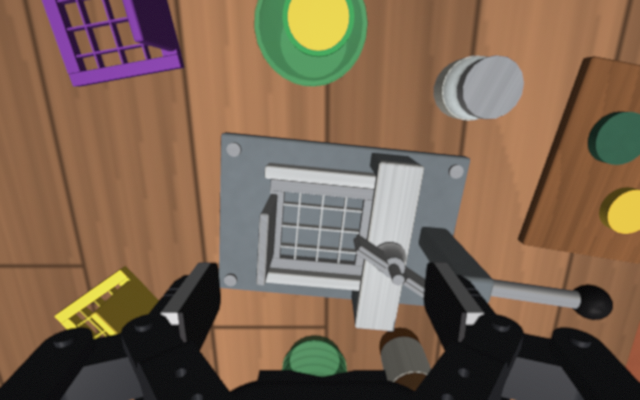

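```bash
python3 - <<'E'
from h import *
np.set_printoptions(precision=4,suppress=True)
cs={n:camera(n) for n in("scene","side","wrist")}
y0=np.radians(-6.2); o=np.array([.576,-.0725])
for n,c in cs.items():
    p,u,v=cloud(c)
    d=p[:,:2]-o; X=d[:,0]*np.cos(y0)+d[:,1]*np.sin(y0); Y=-d[:,0]*np.sin(y0)+d[:,1]*np.cos(y0); Z=p[:,2]
    def rect(name,m):
        if m.sum()<10: return
        a,b=X[m]*1000,Y[m]*1000
        r=cv2.minAreaRect(np.c_[a,b].astype(np.float32))
        print(n,name,m.sum(),"x",np.percentile(a,[1,50,99]),"y",np.percentile(b,[1,50,99]),"z",np.median(Z[m]), "rect",np.round(r[0],1),np.round(r[1],1),round(r[2],1))
    rect("base",(abs(Z-.015)<.003)&(abs(X)<.16)&(abs(Y)<.1))
    rect("bar",(abs(Z-.072)<.003)&(abs(X-.035)<.03)&(abs(Y)<.1))
    rect("post",(abs(Z-.130)<.003)&(abs(X-.095)<.025)&(abs(Y)<.03))
    rect("wings",(Z>.082)&(Z<.125)&(abs(X-.035)<.042)&(abs(Y)<.05))
    rect("stud",(Z>.1165)&(Z<.125)&(abs(X-.035)<.025)&(abs(Y)<.03))
    rect("plate",(Z>.05)&(Z<.095)&(abs(X+.09)<.035)&(abs(Y)<.05))
    rect("frame",(abs(Z-.027)<.003)&(abs(X+.03)<.07)&(abs(Y)<.05))
    rect("rails",(abs(Z-.035)<.003)&(abs(X)<.14)&(abs(Y)<.08))
    for t in ("tumbler_1","sauce","salt_jar"):
        for r in silhouettes(n,t)[:3]:
            if r["score"]>.5:
                m=r["pixels"][v,u]&(Z>.03)
                if m.any(): print(n,t,r["score"],np.percentile(p[m],[2,50,98],axis=0)[:, :].round(3).tolist())
E
```

```text
scene base 1395 x [-132.8086   80.1677  121.9098] y [-80.5475  37.8867  96.6747] z 0.015482310307338265 rect [-7.7  7.5] [262.7 179.5] 0.8
scene bar 508 x [16.6825 40.2018 57.2698] y [-76.4246  29.1867  91.9381] z 0.07249024639109714 rect [36.6  7. ] [ 42.6 172. ] 0.3
scene post 75 x [ 81.2662  99.349  115.6152] y [-3.0206  7.7273 19.0787] z 0.13011000587145238 rect [98.7  8.2] [35.9 22.6] 0.3
scene wings 209 x [ 2.2722 33.1442 68.3714] y [-13.6267  15.1229  29.4808] z 0.10443365978157504 rect [38.3 12.3] [20.8 79.2] 61.4
scene stud 15 x [30.95   37.2095 54.915 ] y [-2.7448  7.1367 11.5503] z 0.121563405386242 rect [45.2  4.5] [ 8.6 27.9] 72.4
scene plate 315 x [-82.366  -76.202  -72.9708] y [-27.7398   9.3454  41.101 ] z 0.07397317614887078 rect [-78.4   6.2] [11.5 70.8] 1.3
scene frame 166 x [-82.1051 -49.3984  28.6244] y [-46.3167  23.7219  49.6101] z 0.02708187590556904 rect [-24.3   1.6] [117.3  96.4] 0.4
scene rails 329 x [-86.3342  42.1586 111.2598] y [-73.2472  24.9194  72.0243] z 0.0353137827703055 rect [12.6  0.9] [200.9 157.2] 0.4
scene tumbler_1 0.76 [[0.505, -0.281, 0.03
[... 2335 characters left out ...]
40.3979] z 0.08992361742833516 rect [-80.9   5.8] [ 8.3 70.2] 0.4
wrist frame 3334 x [-82.0022 -30.868   20.2163] y [-47.0116  -3.2981  49.6516] z 0.026740869220626462 rect [-31.9   1.5] [105.7  98.1] 0.6
wrist rails 2603 x [-88.3342 -32.5792  91.8496] y [-59.2692  59.0641  70.6253] z 0.03479945421333808 rect [10.7  1.8] [193.8 153.2] 3.7
wrist tumbler_1 0.58 [[0.507, -0.233, 0.032], [0.543, -0.213, 0.048], [0.574, -0.21, 0.073]]
wrist tumbler_1 0.56 [[0.504, 0.084, 0.086], [0.541, 0.115, 0.092], [0.578, 0.138, 0.098]]
wrist sauce 0.66 [[0.621, -0.224, 0.031], [0.64, -0.206, 0.06], [0.666, -0.203, 0.093]]
wrist salt_jar 0.82 [[0.662, 0.055, 0.034], [0.681, 0.08, 0.074], [0.71, 0.103, 0.076]]
```

Pose found: wedger origin ≈ (0.577, −0.067), yaw −5.7°, nut axis ≈ (0.612, −0.0705). The plate's front face is at wedger x ≈ −85 mm and the wings lie at about 149°/−31°. I'll close the fingers and turn the tool so its x axis points along wedger −x.

Emit:
play_rows:
  deltas:
    - [-0.011,-0.017,0,-0.147,0]
    - [-0.022,-0.035,0,-0.294,0]
    - [-0.034,-0.052,0,-0.441,0]
    - [-0.045,-0.07,0,-0.588,0]
    - [-0.056,-0.087,0,-0.735,0]

```text
time: 2.4
position: [0.4622, -0.0563, 0.1929]
tool_rot: [1.266, 2.875, -0.0]
wrist_force: [-0.2, -0.9, 0.2]
grip_width: 0.0122
grasp_force: 0.0
```

Emit:
play_rows:
  deltas:
    - [0,0,0,-0.147,0]
    - [0,0,0,-0.294,0]
    - [0,0,0,-0.441,0]
    - [0,0,0,-0.588,0]
    - [0,0,0,-0.736,0]

```text
time: 2.9
position: [0.463, -0.056, 0.193]
tool_rot: [0.147, 3.138, -0.0]
wrist_force: [-0.4, -1.0, -1.2]
grip_width: 0.0
grasp_force: 0.0
```

```bash
cat >> h.py <<'E'
O=np.array([.577,-.067]);YAW=np.radians(-5.7)
M=np.array([[np.cos(YAW),np.sin(YAW)],[-np.sin(YAW),np.cos(YAW)]])
def wed(p): "world -> wedger mm"; p=np.atleast_2d(p);return np.c_[(p[:,:2]-O)@M.T,p[:,2]]*1000
def tcp():
    o=observe();Rm=R.from_rotvec(o["tool_rot"]).as_matrix()
    print("t",o["time"],"tcp wedger mm",wed(o["position"]),"toolx yaw-wedger deg",np.degrees(np.arctan2(Rm[1,0],Rm[0,0])-YAW),"F",o["wrist_force"],"j",o["joint_pos"],"grip",o["grip_width"])
E
python3 - <<'E'
from h import *
np.set_printoptions(precision=4,suppress=True)
tcp();c=camera("wrist");save("w1.png",c["img"])
p,u,v=cloud(c);w=wed(p)
def show(n,m):
    q=w[m]; r=cv2.minAreaRect(q[:,:2].astype(np.float32)); print(n,m.sum(),np.percentile(q,[1,50,99],axis=0).round(1).tolist(),np.round(r[0],1),np.round(r[1],1),round(r[2],1))
X,Y,Z=w.T
show("bar",(abs(Z-72)<3)&(abs(X-35)<30)&(abs(Y)<100))
show("plate",(Z>60)&(Z<95)&(abs(X+85)<25)&(abs(Y)<50))
show("wings",(Z>82)&(Z<117.5)&(np.hypot(X-35,Y)<44)&(np.hypot(X-35,Y)>13))
show("stud",(Z>117.5)&(Z<126)&(np.hypot(X-35,Y)<20))
show("post",(abs(Z-130)<3)&(abs(X-95)<25)&(abs(Y)<30))
m=(Z>82)&(np.hypot(X-35,Y)<44)&(np.hypot(X-35,Y)>20);print("wing top",np.percentile(Z[m],[90,95,98,99.5]))
E
```

```text
t 2.9 tcp wedger mm [[-114.4779   -0.4107  192.9996]] toolx yaw-wedger deg 180.32328270857866 F [-0.4207 -1.036  -1.1952] j [-0.2789  0.1714 -0.399   1.0001 -0.     -0.185 ] grip 2.805665384718786e-06
bar 47 [[14.3, -66.0, 69.1], [15.3, -56.1, 70.2], [17.2, 65.5, 72.4]] [15.9 -0.3] [131.6   3.1] 90.0
plate 1494 [[-85.1, -33.3, 60.4], [-84.3, 1.0, 87.1], [-77.1, 34.3, 91.8]] [-80.7   0.6] [69.9  9.1] 89.9
wings 12 [[47.9, -6.0, 85.2], [50.3, -5.1, 112.5], [78.8, 0.5, 114.1]] [63.4 -3. ] [31.4  3.2] 7.2
stud 112 [[29.5, -4.1, 117.9], [33.0, 0.3, 121.2], [39.5, 4.7, 122.8]] [34.6  0.3] [10.5  8.8] 0.4Traceback (most recent call last):
  File "<stdin>", line 12, in <module>
  File "<stdin>", line 6, in show
    return _quantile_unchecked(
        a, q, axis, out, overwrite_input, method, keepdims, weights)
    return _ureduce(a,
                    func=_quantile_ureduce_func,
    ...<5 lines>...
                    overwrite_input=overwrite_input,
                    method=method)
    r = func(a, **kwargs)
    result = _quantile(arr,
                       quantiles=q,
    ...<2 lines>...
                       out=out,
                       weights=wgt)
    slices_having_nans = np.isnan(arr[-1, ...])
                                  ~~~^^^^^^^^^
IndexError: index -1 is out of bounds for axis 0 with size 0
```

View pics/w1.png

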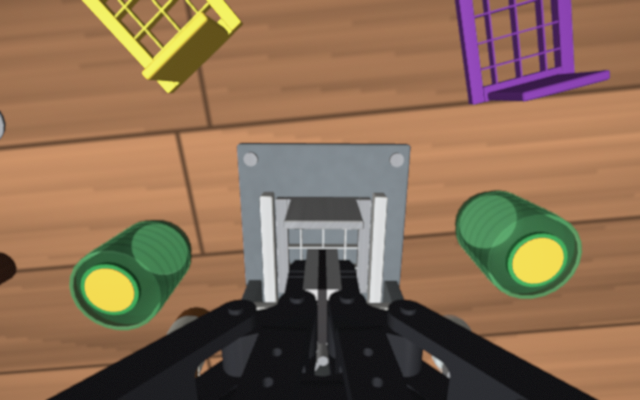

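Confirmed: stud at (34.6, 0.3) mm and plate front at −85 mm in my wedger frame. Candidates were listed above, and this crop shows the grey frame in the channel at (325,210). Next I descend in front of the plate and push.

Emit:
play_rows:
  deltas:
    - [0,0,0.04,0,0]
    - [0,0,0.08,0,0]
    - [0,0,0.12,0,0]
    - [0,0,0.148,0,0]
    - [0,0,0.148,0,0]

```text
time: 3.45
position: [0.4596, -0.055, 0.0418]
tool_rot: [-0.16, -3.131, -0.003]
wrist_force: [-0.5, 0.1, 0.4]
grip_width: -0.0003
grasp_force: 0.0
```

Emit:
play_rows:
  deltas:
    - [-0.01,0,0,0,0]
    - [-0.016,0,0,0,0]
    - [-0.022,0,0,0,0]
    - [-0.028,0,0,0,0]
    - [-0.034,0,0,0,0]

```text
time: 3.95
position: [0.4974, -0.0594, 0.0455]
tool_rot: [0.157, 3.137, -0.0]
wrist_force: [-2.9, 0.3, 0.7]
grip_width: 0.0005
grasp_force: 1.4
```

```bash
python3 - <<'E'
from h import *
np.set_printoptions(precision=4,suppress=True)
tcp()
E
```

```text
t 3.95 tcp wedger mm [[-79.9666  -0.3892  45.538 ]] toolx yaw-wedger deg 179.9767911230725 F [-2.8533  0.3247  0.7059] j [-0.2663  0.3924 -0.52    0.6581 -0.0002 -0.1664] grip 0.0004504944905911042
```

Emit:
play_rows:
  deltas:
    - [-0.004,0,0,0,0]
    - [-0.008,0,0,0,0]
    - [-0.011,0,0,0,0]
    - [-0.014,0,0,0,0]
    - [-0.017,0,0,0,0]

```text
time: 4.45
position: [0.5059, -0.0599, 0.0435]
tool_rot: [-0.156, -3.123, -0.001]
wrist_force: [-23.2, 2.3, 15.7]
grip_width: 0.0001
grasp_force: 11.6
```

Force jumped to 23 N at the stop, at the expected home position. I'll retreat and check.

Emit:
play_rows:
  deltas:
    - [0,0,0,0,0]
    - [0.03,0,0,0,0]
    - [0.05,0,0,0,0]
    - [0.05,0,-0.05,0,0]
    - [0.05,0,-0.1,0,0]

```text
time: 4.95
position: [0.4623, -0.0556, 0.1448]
tool_rot: [-0.157, -3.134, -0.002]
wrist_force: [2.5, 0.2, 0.6]
grip_width: -0.0003
grasp_force: 0.0
```

```bash
python3 - <<'E'
from h import *
np.set_printoptions(precision=4,suppress=True)
tcp()
for n in("wrist","scene","side"):
    c=camera(n);p,u,v=cloud(c);w=wed(p);X,Y,Z=w.T
    for nm,m in (("plate",(Z>50)&(Z<95)&(abs(X+65)<30)&(abs(Y)<40)),("wings",(Z>82)&(Z<118)&(np.hypot(X-35,Y)<43)&(np.hypot(X-35,Y)>14))):
        if m.sum()>10: print(n,nm,m.sum(),np.percentile(w[m],[1,50,99],axis=0).round(1).tolist())
    for t in("wing_tip_a","frame_home","blade_frame"):
        for r in pinpoint(n,t)[:3]: print(n,t,round(r["score"],2),np.round(wed(world(c,r["location"],.099 if "wing" in t else .015)),1))
E
```

```text
t 4.95 tcp wedger mm [[-115.2938   -0.0229  144.8235]] toolx yaw-wedger deg 179.96671829503794 F [2.4936 0.1811 0.6015] j [-0.2786  0.2158 -0.4755  0.8829  0.0003 -0.1786] grip -0.0002767953254613012
wrist plate 889 [[-60.8, -33.5, 50.4], [-60.0, 20.0, 69.9], [-53.3, 35.3, 91.4]]
wrist wings 62 [[18.5, -5.2, 82.1], [20.5, 3.2, 84.3], [21.5, 4.9, 103.8]]
wrist blade_frame 0.81 [[-260.9 -142.7   15. ]]
wrist blade_frame 0.6 [[-246.   175.7   15. ]]
wrist blade_frame 0.19 [[-60.8 175.8  15. ]]
scene plate 254 [[-58.2, -32.9, 50.7], [-52.1, 9.8, 78.4], [-48.8, 35.8, 93.3]]
scene wings 112 [[1.8, -19.8, 83.0], [19.1, 14.5, 105.7], [69.5, 23.7, 115.5]]
scene wing_tip_a 0.7 [[-4.2 23.8 99. ]]
scene wing_tip_a 0.63 [[81.7 -7.6 99. ]]
scene frame_home 0.65 [[-8.   0.4 15. ]]
scene frame_home 0.55 [[-24.2 -18.1  15. ]]
scene blade_frame 0.71 [[-7.3  1.5 15. ]]
scene blade_frame 0.69 [[-210.7  195.    15. ]]
scene blade_frame 0.67 [[-245.7 -149.1   15. ]]
side plate 127 [[-60.0, -38.3, 51.1], [-57.4, -9.3, 77.2], [-50.6, 29.9, 93.2]]
side wings 135 [[0.9, -24.8, 82.8], [44.5, -10.7, 101.0], [69.5, 20.8, 116.1]]
side wing_tip_a 0.76 [[ 78.6 -20.4  99. ]]
side wing_tip_a 0.59 [[ 17.  -32.9  99. ]]
side wing_tip_a 0.47 [[ 2.8 35.9 99. ]]
side frame_home 0.65 [[-4.8  9.8 15. ]]
side blade_frame 0.93 [[-261.1 -155.1   15. ]]
side blade_frame 0.79 [[-9.4 10.8 15. ]]
side blade_frame 0.78 [[-252.6  189.7   15. ]]
```

```bash
cat >> h.py <<'E'
def fin(w,clear=0,r=32,hx=11,hy=15):
    "finger centre (wedger mm) that pushes the wing at wedger angle w deg"
    a=np.radians(w);e=np.array([np.cos(a),np.sin(a)]);n=np.array([-e[1],e[0]])
    return np.array([35,0])+r*e+(4+hx*abs(n[0])+hy*abs(n[1])+clear)*n
E
python3 - <<'E'
from h import *
for ws,cl in (([150],8),(range(150,20,-12),0),([215],8),(range(210,20,-15),0)):
    for w in ws: print(w,fin(w,cl).round(1))
E
```

```text
150 [ -8.  -10.4]
150 [-4.  -3.5]
138 [-3.8  4.7]
126 [-1.4 13.1]
114 [ 3.6 21. ]
102 [10.9 27.6]
90 [20. 32.]
78 [24.2 35. ]
66 [29.6 37.4]
54 [36.2 38.7]
42 [43.7 38.1]
30 [51.5 35.5]
215 [ 26.3 -43.4]
210 [ 18.5 -35.5]
195 [  9.6 -28.9]
180 [  3. -19.]
165 [ -1.4 -12.3]
150 [-4.  -3.5]
135 [-3.5  6.8]
120 [ 0.8 17.2]
105 [ 8.8 26.1]
90 [20. 32.]
75 [25.4 35.7]
60 [32.8 38.2]
45 [41.8 38.5]
30 [51.5 35.5]
```

Emit:
play_rows:
  deltas:
    - [-0.045,-0.006,0,0,0]
    - [-0.09,-0.012,0,0,0]
    - [-0.105,-0.012,0.01,0,0]
    - [-0.105,-0.012,0.04,0,0]
    - [-0.105,-0.012,0.055,0,0]

```text
time: 6.05
position: [0.5665, -0.0783, 0.0871]
tool_rot: [-0.157, -3.135, -0.001]
wrist_force: [-1.5, -0.8, -1.3]
grip_width: 0.0003
grasp_force: 0.0
```

Emit:
play_rows:
  deltas:
    - [-0.003,0.005,0,0,0]
    - [-0.006,0.012,0,0,0]
    - [-0.006,0.019,0,0,0]
    - [-0.009,0.026,0,0,0]
    - [-0.014,0.033,0,0,0]

```text
time: 6.55
position: [0.5853, -0.0463, 0.0909]
tool_rot: [0.156, 3.136, -0.0]
wrist_force: [0.6, 0.6, -0.5]
grip_width: -0.0002
grasp_force: 0.0
```

```bash
cat >> h.py <<'E'
def wings(nm=None):
    for n in("scene","side"):
        c=camera(n);p,u,v=cloud(c);w=wed(p);X,Y,Z=w.T
        if nm: save(f"{nm}_{n}.png",cv2.resize(c["img"][170:270,240:400],(800,500),interpolation=cv2.INTER_CUBIC))
        for r in pinpoint(n,"wing_tip_a")[:3]:
            q=wed(world(c,r["location"],.097))[0]; print(n,round(r["score"],2),q.round(1),"ang",round(np.degrees(np.arctan2(q[1],q[0]-35))%360),"rad",round(np.hypot(q[1],q[0]-35)))
E
python3 - <<'E'
from h import *
np.set_printoptions(precision=4,suppress=True)
tcp();wings("s1")
E
```

```text
t 6.55 tcp wedger mm [[ 6.1553 21.4486 90.8602]] toolx yaw-wedger deg 180.01002704618264 F [ 0.606   0.5782 -0.4877] j [-0.2046  0.4763 -0.2399  0.8532  0.     -0.1053] grip -0.00020452649865851334
scene 0.7 [78.7 -5.8 97. ] ang 352 rad 44
scene 0.69 [-5.2 23.6 97. ] ang 150 rad 47
side 0.71 [ 4.6 29.  97. ] ang 136 rad 42
side 0.64 [  27.3 -242.8   97. ] ang 268 rad 243
side 0.63 [88.5 -9.5 97. ] ang 350 rad 54
```

View pics/s1_side.png

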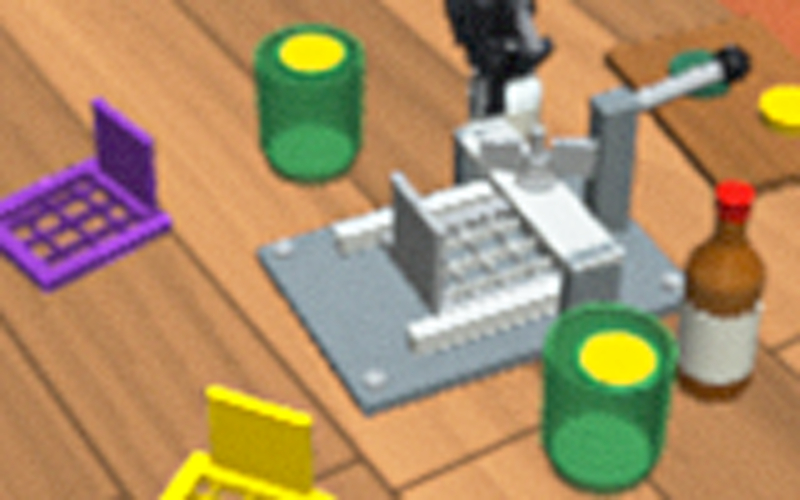

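```bash
python3 - <<'E'
from h import *
np.set_printoptions(precision=1,suppress=True)
o=observe();c=camera("side");im=c["img"].copy()
p=o["position"]
f=lambda X,Y,Z:np.append(M.T@(np.array([X,Y])/1000)+O,Z/1000)
print("tcp px",proj(c,p),"30mm up",proj(c,p+[0,0,.03]))
for w in(150,130,115): 
    a=np.radians(w);print(w,proj(c,f(35+40*np.cos(a),40*np.sin(a),100)),proj(c,f(35-40*np.cos(a),-40*np.sin(a),100)))
a=cv2.resize(im[170:230,310:390],(800,600),interpolation=cv2.INTER_CUBIC);save("z1.png",a)
E
```

```text
tcp px [336.3 202.1] 30mm up [336.6 195.1]
150 [335.1 200.3] [358.5 201.4]
130 [336. 198.] [357.8 203.8]
115 [337.5 196.5] [356.4 205.4]
```

View pics/z1.png

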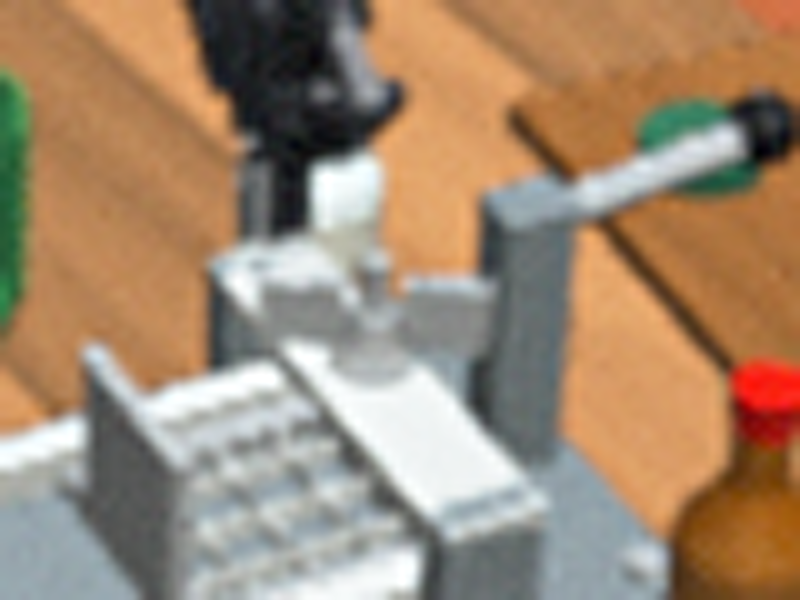

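```bash
python3 - <<'E'
from h import *
np.set_printoptions(precision=1,suppress=True)
o=observe();c=camera("side")
print(wed(o["position"]),o["time"])
for v in range(178,206,2):
    print(v,[(wed(world(c,(u,v)))[0].round(0).astype(int).tolist(),c["img"][v,u].tolist()) for u in (335,337,339)])
c=camera("scene");print(proj(c,o["position"]))
save("z2.png",cv2.resize(c["img"][180:255,270:370],(800,600),interpolation=cv2.INTER_CUBIC))
E
```

```text
[[ 5.5 20.6 90. ]] 6.8
178 [([-12, 5, 205], [34, 32, 38]), ([-6, 1, 206], [42, 44, 47]), ([-2, -4, 208], [39, 36, 42])]
180 [([-10, 7, 195], [33, 31, 38]), ([-5, 3, 197], [39, 45, 41]), ([1, 1, 196], [37, 39, 36])]
182 [([-5, 17, 180], [24, 30, 38]), ([-3, 5, 186], [30, 37, 40]), ([8, 12, 179], [44, 46, 51])]
184 [([-5, 16, 172], [97, 98, 98]), ([-4, 4, 180], [30, 28, 33]), ([-4, -10, 188], [24, 31, 28])]
186 [([-3, 19, 162], [78, 80, 86]), ([-3, 5, 171], [30, 36, 32]), ([-4, -10, 180], [26, 24, 28])]
188 [([-4, 16, 156], [98, 104, 106]), ([-1, 9, 159], [51, 52, 55]), ([7, 8, 158], [28, 32, 37])]
190 [([-3, 17, 146], [99, 103, 104]), ([0, 9, 151], [47, 50, 55]), ([5, 5, 151], [29, 32, 35])]
192 [([-4, 16, 139], [97, 103, 104]), ([2, 12, 140], [43, 44, 43]), ([7, 8, 141], [53, 53, 56])]
194 [([73, 153, 16], [168, 178, 177]), ([2, 12, 132], [155, 161, 163]), ([8, 9, 131], [202, 211, 210])]
196 [([30, 76, 72], [174, 184, 189]), ([36, 70, 74], [206, 217, 224]), ([45, 73, 69], [232, 236, 237])]
198 [([23, 62, 74], [222, 229, 229]), ([4, 14, 113], [172, 179, 181]), ([11, 12, 112], [196, 203, 207])]
200 [([19, 54, 73], [206, 211, 209]), ([3, 11, 107], [129, 130, 130]), ([9, 9, 106], [131, 135, 130])]
202 [([17, 51, 66], [124, 128, 123]), ([4, 14, 96], [137, 139, 137]), ([10, 10, 96], [133, 134, 133])]
204 [([26, 65, 45], [104, 115, 113]), ([5, 14, 87], [141, 146, 146]), ([10, 9, 89], [217, 221, 221])]
[316.8 211.5]
```

View pics/z2.png

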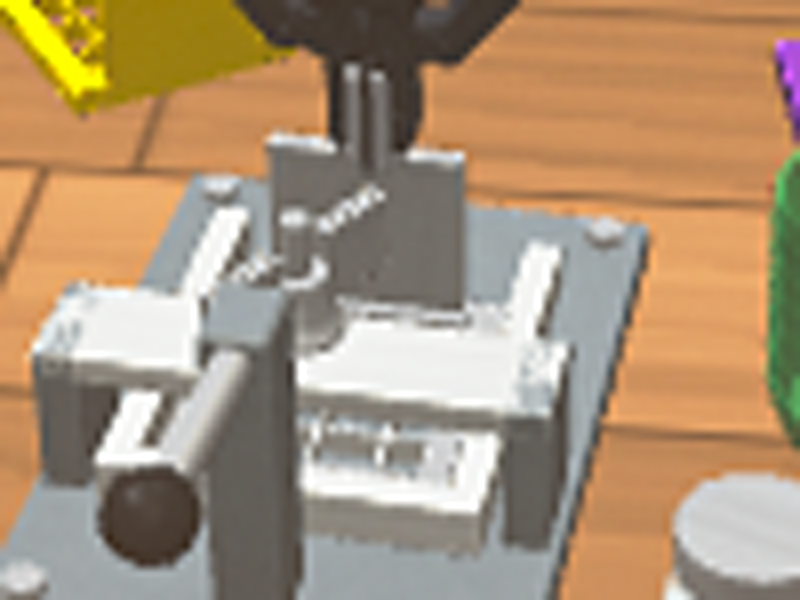

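```bash
python3 - <<'E'
from h import *
np.set_printoptions(precision=1,suppress=True,linewidth=150)
o=observe();print(wed(o["position"]),o["joint_pos"])
t=wed(o["position"])[0]
for n in("scene","side","wrist"):
    c=camera(n);p,u,v=cloud(c);w=wed(p)
    m=(abs(w[:,0]-t[0])<22)&(abs(w[:,1]-t[1])<25)&(w[:,2]>75)&(w[:,2]<190)
    for z in range(75,190,10):
        k=m&(w[:,2]>=z)&(w[:,2]<z+10)
        if k.sum()>2: print(n,z,k.sum(),"x",np.percentile(w[k,0],[5,95]),"y",np.percentile(w[k,1],[5,95]),c["img"][v[k],u[k]].mean(0))
E
```

```text
[[ 5.4 20.4 89.9]] [-0.2  0.5 -0.2  0.9 -0.  -0.1]
scene 85 21 x [ 3.6 23.6] y [11.7 23.3] [111.3 106.1  99.7]
scene 95 29 x [ 3. 27.] y [ 6.2 23.2] [115.  109.8 103.9]
scene 105 38 x [ 3.9 26.2] y [ 5.  23.7] [143.8 140.4 136.2]
scene 115 4 x [ 9.2 23.5] y [ 8.5 16.8] [218.  219.2 217.8]
scene 125 8 x [ 6.1 16.2] y [10.9 26.9] [99.4 93.4 88.4]
scene 135 33 x [11.6 18.8] y [ 9.7 33.8] [89.8 82.3 76.9]
scene 145 44 x [ 0.3 17.8] y [ 8.5 34. ] [86.8 77.4 70. ]
scene 155 37 x [ 8.4 17.7] y [ 8.5 34.2] [84.5 75.5 68.7]
scene 165 42 x [10.  18.8] y [ 3.2 36.4] [79.6 70.6 63.6]
scene 175 87 x [-1.9 19.8] y [-3.2 41.1] [68.3 58.9 52.1]
scene 185 31 x [-4.1 20.2] y [-4.2 44.2] [73.5 63.  54.9]
side 75 5 x [20.7 25.9] y [-3.1 14.4] [197.4 202.6 201.8]
side 85 24 x [ 1.3 26.6] y [-3.7 15.4] [150.6 154.4 152.1]
side 95 18 x [ 1.3 24.8] y [ 0.6 16. ] [135.4 138.3 136.7]
side 105 31 x [ 2.8 23.7] y [ 1.5 19.1] [166.2 170.8 171.5]
side 125 6 x [-2.1  9.5] y [10.9 24.9] [139.7 146.5 146.3]
side 135 17 x [-5.  12.2] y [ 4.1 23. ] [93.5 95.5 94.8]
side 145 20 x [-4.5 12.6] y [ 2.6 23.6] [87.3 90.7 92
[... 187 characters left out ...]
 [-6.8  0.9] y [ 4.4 27.6] [37.2 37.2 40.8]
wrist 75 140 x [19.1 22.4] y [-4.2  4.6] [134.8 134.5 133.8]
wrist 85 311 x [-1.  25.1] y [-3.8 21.9] [100.3 100.3  99.8]
wrist 95 297 x [-1.2 26.4] y [-3.5 22.4] [93.7 93.7 93.6]
wrist 105 250 x [-1.2  9.3] y [11.  22.8] [111.4 111.8 112.7]
wrist 125 103 x [-6.  -1.3] y [10.8 27.1] [66.7 66.3 67.4]
wrist 135 704 x [-6.  -1.2] y [ 8.1 32.1] [44.  43.5 45. ]
wrist 145 854 x [-6.  -1.2] y [ 7.7 32.4] [42.3 41.8 43.5]
wrist 155 885 x [-6.1  9.5] y [ 8.8 31.3] [54.7 53.7 55.1]
wrist 165 1917 x [-8.1 11.9] y [ 1.9 38.7] [41.  40.1 41.8]
wrist 175 4391 x [-7.3 12.2] y [-3.3 44. ] [26.5 26.5 29. ]
wrist 185 831 x [-7.2  6.8] y [-4.3 45.1] [29.2 29.9 32.7]
```

```bash
python3 - <<'E'
from h import *
np.set_printoptions(precision=1,suppress=True,linewidth=150)
o=observe();t=wed(o["position"])[0]
Rm=R.from_rotvec(o["tool_rot"]).as_matrix()
ws=[]
for n in("scene","side","wrist"):
    c=camera(n);p,u,v=cloud(c);q=wed(p)-t
    if n=="wrist": print("cam in tool",Rm.T@(c["pose"][:3,3]-o["position"]))
    ws.append(q[(abs(q[:,0])<70)&(abs(q[:,1])<75)&(q[:,2]>34)&(q[:,2]<190)])
w=np.vstack(ws)
for z in range(34,170,8):
    k=w[(w[:,2]>=z)&(w[:,2]<z+8)]
    if len(k)>5: print("above TCP",z,len(k),"x",np.percentile(k[:,0],[1,50,99]),"y",np.percentile(k[:,1],[1,99]))
E
```

```text
cam in tool [ 0.1  0.  -0.2]
above TCP 34 9 x [-10.6   0.7  10.3] y [-8.6  6.9]
above TCP 42 438 x [-11.5 -10.6  11.4] y [-13.3  12.6]
above TCP 50 667 x [-11.5  -7.3  10.5] y [-13.7  13.3]
above TCP 58 760 x [-11.5  -7.5  10.9] y [-13.7  13.4]
above TCP 66 636 x [-11.6 -10.7  11. ] y [-13.6  13.3]
above TCP 74 1226 x [-13.6  -7.4  11.3] y [-19.3  19.2]
above TCP 82 3316 x [-13.9 -11.7  11.8] y [-32.8  32.6]
above TCP 90 7366 x [-13.3  -8.8   8.9] y [-37.7  37.5]
above TCP 98 5083 x [-17.3 -11.6  10.9] y [-44.6  44.4]
above TCP 106 8535 x [-17.7 -11.9   3. ] y [-50.4  50.4]
above TCP 114 9237 x [-17.8 -12.2   3.2] y [-56.6  56.5]
above TCP 122 2106 x [-18.1 -16.9  15.7] y [-56.9  50. ]
above TCP 130 201 x [-17.1   5.9  21.8] y [-61.5  60.6]
above TCP 138 162 x [-19.1  10.4  21.3] y [-47.1  46.9]
above TCP 146 145 x [-14.3  10.7  19.6] y [-43.4  42.1]
above TCP 154 70 x [-10.1   9.2  14. ] y [-43.3  39. ]
above TCP 162 58 x [-29.7   8.   37. ] y [-41.8  37.5]
```

All three cameras show the finger end about 38 mm above the reported TCP. The finger passed over the wing without touching it: the wing is still at about 150°. I'll go back and come down 37 mm further, checking the cameras and the force.

Emit:
play_rows:
  deltas:
    - [0.012,-0.016,0,0,0]
    - [0.015,-0.033,0,0,0]
    - [0.015,-0.033,0.012,0,0]
    - [0.015,-0.033,0.024,0,0]
    - [0.015,-0.033,0.036,0,0]

```text
time: 7.7
position: [0.5661, -0.0778, 0.0525]
tool_rot: [-0.156, -3.137, -0.001]
wrist_force: [-0.1, -0.4, -0.6]
grip_width: -0.0001
grasp_force: 0.0
```

```bash
cat >> h.py <<'E'
def tip():
    o=observe();t=wed(o["position"])[0]; Rm=R.from_rotvec(o["tool_rot"]).as_matrix()
    for n in("scene","side","wrist"):
        c=camera(n);p,u,v=cloud(c);w=wed(p);q=w-t
        if n=="wrist":print("cam in tool",(Rm.T@(c["pose"][:3,3]-o["position"])).round(4))
        k=(abs(q[:,0])<13)&(abs(q[:,1])<16)&(w[:,2]>76)&(q[:,2]<70)&(c["img"][v,u].mean(1)<115)
        r=np.hypot(w[:,0]-35,w[:,1]);g=(r<43)&(r>22)&(w[:,2]>80)&(w[:,2]<119)&~((abs(q[:,0])<15)&(abs(q[:,1])<17))
        a=np.degrees(np.arctan2(w[g,1],w[g,0]-35))
        print(n,"finger z min",np.percentile(w[k,2],[0,3,10]).round(1) if k.any() else None, "wing ang(mod180)",(np.degrees(np.angle(np.exp(2j*np.radians(a)).mean())/2)%180).round(0),g.sum(),"top",np.percentile(w[g,2],97).round(1) if g.any() else None)
E
python3 - <<'E'
from h import *
np.set_printoptions(precision=4,suppress=True)
tcp();tip();wings()
E
```

```text
t 7.7 tcp wedger mm [[ -9.7886 -11.8737  52.5253]] toolx yaw-wedger deg 180.0000126538569 F [-0.1412 -0.3702 -0.5866] j [-0.266   0.4942 -0.3236  0.7537  0.0003 -0.1665] grip -0.0001401845186694172
scene finger z min [ 97.5  98.9 102.5] wing ang(mod180) 143.0 64 top 114.6
side finger z min [ 97.4  98.  100.8] wing ang(mod180) 145.0 48 top 113.8
cam in tool [ 0.0758  0.0003 -0.1797]
wrist finger z min [92.8 95.6 98.3] wing ang(mod180) 154.0 478 top 102.1
scene 0.72 [ 65.2 -20.1  97. ] ang 326 rad 36
scene 0.69 [-3.2 18.6 97. ] ang 154 rad 43
side 0.7 [ 81.6 -27.1  97. ] ang 330 rad 54
side 0.59 [ -51.9 -444.5   97. ] ang 259 rad 453
side 0.58 [-2.8 36.4 97. ] ang 136 rad 52
```

Emit:
play_rows:
  deltas:
    - [-0.003,0.005,0.002,0,0]
    - [-0.006,0.012,0.002,0,0]
    - [-0.006,0.019,0.002,0,0]
    - [-0.009,0.026,0.002,0,0]
    - [-0.014,0.033,0.002,0,0]

```text
time: 8.55
position: [0.5834, -0.0462, 0.0519]
tool_rot: [-0.156, -3.137, 0.0]
wrist_force: [-1.0, -1.2, -1.1]
grip_width: 0.0001
grasp_force: 0.6
```

```bash
python3 - <<'E'
from h import *
np.set_printoptions(precision=4,suppress=True)
tcp();tip();wings()
E
```

```text
t 8.55 tcp wedger mm [[ 4.2825 21.3527 51.8658]] toolx yaw-wedger deg 179.99500916600522 F [-0.9618 -1.249  -1.0607] j [-0.205   0.5169 -0.2855  0.769  -0.0002 -0.1054] grip 9.423738360805365e-05
scene finger z min [103.1 103.3 107.7] wing ang(mod180) 118.0 123 top 113.7
side finger z min [ 96.1  97.6 101.6] wing ang(mod180) 115.0 54 top 115.0
cam in tool [ 0.0742  0.0004 -0.1807]
wrist finger z min [93.3 96.1 98.7] wing ang(mod180) 110.0 265 top 109.1
scene 0.63 [20.8 34.5 97. ] ang 112 rad 37
scene 0.5 [ 54.8 -30.2  97. ] ang 303 rad 36
side 0.69 [ 59.8 -29.8  97. ] ang 310 rad 39
side 0.66 [18.  39.3 97. ] ang 113 rad 43
```

The wing turned to about 113° as expected. I'll continue the stroke.

Emit:
play_rows:
  deltas:
    - [-0.008,0.007,0,0,0]
    - [-0.018,0.011,0,0,0]
    - [-0.026,0.015,0,0,0]
    - [-0.034,0.017,0,0,0]
    - [-0.042,0.017,0,0,0]

```text
time: 9.4
position: [0.6277, -0.0336, 0.0517]
tool_rot: [-0.155, -3.137, -0.001]
wrist_force: [-1.5, 0.7, 0.3]
grip_width: -0.0
grasp_force: 0.6
```

```bash
python3 - <<'E'
from h import *
np.set_printoptions(precision=4,suppress=True)
tcp();tip();wings()
E
```

```text
t 9.4 tcp wedger mm [[47.0943 38.29   51.6687]] toolx yaw-wedger deg 180.0252443418085 F [-1.5197  0.7173  0.3236] j [-0.1711  0.5871 -0.1592  0.825   0.0005 -0.072 ] grip -3.9020618162627175e-05
scene finger z min [93.2 93.8 97.1] wing ang(mod180) 44.0 82 top 112.8
side finger z min [93.9 95.7 98.8] wing ang(mod180) 43.0 50 top 114.5
cam in tool [ 0.0741 -0.0003 -0.1807]
wrist finger z min [93.7 96.2 98.8] wing ang(mod180) 37.0 2796 top 111.9
scene 0.68 [63.  28.2 97. ] ang 45 rad 40
scene 0.62 [61.8 15.4 97. ] ang 30 rad 31
scene 0.44 [ 11.5 -19.4  97. ] ang 220 rad 30
side 0.63 [  4.8 -26.6  97. ] ang 221 rad 40
side 0.47 [ 16.9 -16.6  97. ] ang 222 rad 25
side 0.4 [57.6 32.1 97. ] ang 55 rad 39
```

Emit:
play_rows:
  deltas:
    - [0.006,0.004,-0.045,0,0]
    - [0.01,-0.04,-0.045,0,0]
    - [0.015,-0.081,-0.045,0,0]
    - [0.015,-0.083,-0.02,0,0]
    - [0.015,-0.083,0.003,0,0]

```text
time: 10.25
position: [0.6044, -0.1174, 0.0495]
tool_rot: [0.161, 3.135, -0.001]
wrist_force: [-0.1, 1.1, -0.3]
grip_width: 0.0001
grasp_force: 0.0
```

```bash
python3 - <<'E'
from h import *
np.set_printoptions(precision=4,suppress=True)
tcp();tip()
for w in range(222,20,-15): print(w,fin(w,hy=13.5).round(1),end=" ")
E
```

```text
t 10.25 tcp wedger mm [[ 32.2256 -47.4534  49.4907]] toolx yaw-wedger deg 179.81558922184607 F [-0.0871  1.0786 -0.2574] j [-0.3117  0.5659 -0.2045  0.7975 -0.     -0.209 ] grip 5.762157945907062e-05
scene finger z min [89.5 92.5 96.3] wing ang(mod180) 41.0 100 top 113.3
side finger z min [88.5 92.9 95.1] wing ang(mod180) 48.0 33 top 114.7
cam in tool [ 0.077   0.0015 -0.178 ]
wrist finger z min [90.1 92.  94.5] wing ang(mod180) 39.0 1819 top 111.8
222 [ 25.5 -37.3] 207 [ 16.  -33.3] 192 [  7.8 -25.7] 177 [  2.1 -16.4] 162 [-1.7 -9.4] 147 [-3.4 -0.4] 132 [-2.2  9.6] 117 [ 2.7 19.5] 102 [11.2 27.6] 87 [21.  32.8] 72 [27.2 36.2] 57 [35.2 38. ] 42 [44.5 37.3] 27 [54.  33.3]
```

Emit:
play_rows:
  deltas:
    - [0.006,0.008,0,0,0]
    - [0.015,0.012,0,0,0]
    - [0.023,0.019,0,0,0]
    - [0.029,0.028,0,0,0]
    - [0.033,0.036,0,0,0]

```text
time: 10.9
position: [0.574, -0.0754, 0.0495]
tool_rot: [0.156, 3.137, -0.001]
wrist_force: [0.1, -0.9, 0.3]
grip_width: -0.0001
grasp_force: 0.6
```

Emit:
play_rows:
  deltas:
    - [0.002,0.008,0,0,0]
    - [0.001,0.018,0,0,0]
    - [-0.004,0.028,0,0,0]
    - [-0.012,0.036,0,0,0]
    - [-0.022,0.041,0,0,0]

```text
time: 11.4
position: [0.601, -0.0365, 0.0486]
tool_rot: [-0.155, -3.137, -0.0]
wrist_force: [-1.8, -1.0, 1.0]
grip_width: -0.0001
grasp_force: 0.9
```

Emit:
play_rows:
  deltas:
    - [-0.007,0.004,0,0,0]
    - [-0.015,0.006,0,0,0]
    - [-0.024,0.006,0,0,0]
    - [-0.027,0.005,0,0,0]
    - [-0.027,0.005,0,0,0]

```text
time: 11.9
position: [0.6289, -0.0357, 0.0488]
tool_rot: [0.157, 3.137, 0.0]
wrist_force: [0.2, 0.4, -0.7]
grip_width: -0.0002
grasp_force: 0.0
```

```bash
python3 - <<'E'
from h import *
np.set_printoptions(precision=4,suppress=True)
tcp();tip();wings()
E
```

```text
t 11.9 tcp wedger mm [[48.4847 36.3161 48.8473]] toolx yaw-wedger deg 179.9572653787406 F [ 0.2376  0.43   -0.6623] j [-0.174   0.5912 -0.1599  0.8187  0.0003 -0.0737] grip -0.00020447280944135268
scene finger z min [90.8 92.3 95. ] wing ang(mod180) 38.0 81 top 110.0
side finger z min [93.5 94.9 97.6] wing ang(mod180) 39.0 48 top 110.6
cam in tool [ 0.0754  0.     -0.1809]
wrist finger z min [90.4 93.1 96. ] wing ang(mod180) 34.0 2611 top 108.7
scene 0.66 [75.3 31.2 97. ] ang 38 rad 51
scene 0.55 [ -0.5 -27.6  97. ] ang 218 rad 45
side 0.69 [-46.3 -83.4  97. ] ang 226 rad 116
side 0.67 [68.1 23.1 97. ] ang 35 rad 40
side 0.48 [12.8 -7.8 97. ] ang 199 rad 23
```

Emit:
play_rows:
  deltas:
    - [0.006,0.004,-0.045,0,0]
    - [0.01,-0.04,-0.045,0,0]
    - [0.018,-0.08,-0.045,0,0]
    - [0.018,-0.082,-0.02,0,0]
    - [0.018,-0.082,0.002,0,0]

```text
time: 12.75
position: [0.6022, -0.117, 0.0473]
tool_rot: [0.161, 3.135, -0.001]
wrist_force: [0.2, -0.7, -0.5]
grip_width: 0.0004
grasp_force: 0.0
```

Emit:
play_rows:
  deltas:
    - [0.006,0.008,0,0,0]
    - [0.015,0.012,0,0,0]
    - [0.023,0.019,0,0,0]
    - [0.029,0.028,0,0,0]
    - [0.033,0.036,0,0,0]

```text
time: 13.25
position: [0.5725, -0.0751, 0.048]
tool_rot: [0.156, 3.136, -0.001]
wrist_force: [0.0, -2.2, -1.1]
grip_width: 0.0002
grasp_force: 0.6
```

Emit:
play_rows:
  deltas:
    - [0.002,0.008,0,0,0]
    - [0.001,0.018,0,0,0]
    - [-0.004,0.028,0,0,0]
    - [-0.009,0.033,0,0,0]
    - [-0.009,0.033,0,0,0]

```text
time: 13.75
position: [0.5859, -0.043, 0.0467]
tool_rot: [0.154, 3.137, 0.001]
wrist_force: [-0.3, 0.1, -0.1]
grip_width: 0.0
grasp_force: 0.0
```

```bash
python3 - <<'E'
from h import *
np.set_printoptions(precision=4,suppress=True)
tcp();tip();wings()
E
```

```text
t 13.75 tcp wedger mm [[ 6.4318 24.7711 46.7075]] toolx yaw-wedger deg 180.0666850569616 F [-0.3237  0.1174 -0.0608] j [-0.1993  0.5256 -0.2858  0.759   0.0007 -0.101 ] grip 1.9558560585673583e-05
scene finger z min [ 98.5  99.4 101.9] wing ang(mod180) 110.0 124 top 107.7
side finger z min [91.2 91.7 96. ] wing ang(mod180) 114.0 56 top 110.8
cam in tool [ 0.0753 -0.0007 -0.1807]
wrist finger z min [88.3 90.8 93.6] wing ang(mod180) 106.0 226 top 106.7
scene 0.54 [ 63.8 -29.7  97. ] ang 314 rad 41
scene 0.53 [40.  48.9 97. ] ang 84 rad 49
scene 0.31 [-7.7 17.3 97. ] ang 158 rad 46
side 0.56 [17.9 31.  97. ] ang 119 rad 35
side 0.42 [ 61.1 -42.2  97. ] ang 302 rad 50
```

Wing at about 109°. I'll keep going slowly towards the stop at 90° and watch the force.

Emit:
play_rows:
  deltas:
    - [-0.004,0.003,0,0,0]
    - [-0.008,0.005,0,0,0]
    - [-0.011,0.007,0,0,0]
    - [-0.014,0.009,0,0,0]
    - [-0.016,0.01,0,0,0]

```text
time: 14.6
position: [0.6004, -0.0359, 0.0465]
tool_rot: [-0.157, -3.135, 0.002]
wrist_force: [-6.6, -2.1, 3.0]
grip_width: -0.0001
grasp_force: 3.3
```

```bash
python3 - <<'E'
from h import *
np.set_printoptions(precision=4,suppress=True)
tcp();tip();wings()
E
```

```text
t 14.6 tcp wedger mm [[20.1994 33.2731 46.5161]] toolx yaw-wedger deg 179.97977977050968 F [-6.6471 -2.1188  2.9628] j [-0.1814  0.5507 -0.2411  0.7818 -0.0017 -0.0816] grip -0.00011949043967791644
scene finger z min [90.7 93.8 98. ] wing ang(mod180) 89.0 126 top 107.5
side finger z min [89.2 92.7 94.7] wing ang(mod180) 91.0 36 top 107.5
cam in tool [ 0.075   0.     -0.1807]
wrist finger z min [88.2 90.7 93.6] wing ang(mod180) 84.0 1833 top 106.3
scene 0.75 [32.8 45.6 97. ] ang 93 rad 46
scene 0.49 [ 43.  -30.5  97. ] ang 285 rad 31
side 0.64 [ 39.7 -44.   97. ] ang 276 rad 44
side 0.48 [28.  49.7 97. ] ang 98 rad 50
```

Force is rising at 90° and the wing top is at about 106 mm, which is where it sits when tight. I'll press 3 mm more to confirm, then retreat.

Emit:
play_rows:
  deltas:
    - [-0.003,0,0,0,0]
    - [-0.005,0,0,0,0]
    - [-0.005,0,0,0,0]

```text
time: 15.25
position: [0.6007, -0.0356, 0.046]
tool_rot: [-0.156, -3.127, 0.0]
wrist_force: [-15.5, -0.7, 9.4]
grip_width: 0.0002
grasp_force: 7.8
```

Emit:
play_rows:
  deltas:
    - [0.01,0.002,0,0,0]
    - [0.025,0.002,0,0,0]
    - [0.03,0,-0.045,0,0]
    - [0.06,0,-0.09,0,0]
    - [0.06,0,-0.1,0,0]

```text
time: 15.75
position: [0.5478, -0.0298, 0.1511]
tool_rot: [0.156, 3.132, 0.0]
wrist_force: [0.9, -0.2, -0.2]
grip_width: -0.0001
grasp_force: 0.0
```

```bash
python3 - <<'E'
from h import *
np.set_printoptions(precision=4,suppress=True)
tcp();tip();wings()
c=camera("wrist");w=wed(cloud(c)[0]);m=(w[:,2]>50)&(w[:,2]<95)&(abs(w[:,0]+65)<30)&(abs(w[:,1])<36);print(np.percentile(w[m,0],[1,50]) if m.any() else None)
c=camera("side");save("end.png",cv2.resize(c["img"][160:260,250:410],(800,500),interpolation=cv2.INTER_CUBIC))
w=wed(cloud(c)[0]);m=(w[:,2]>50)&(w[:,2]<95)&(abs(w[:,0]+65)<30)&(abs(w[:,1])<36);print(np.percentile(w[m,0],[1,50]))
E
```

```text
t 15.75 tcp wedger mm [[-32.7072  34.0899 151.1314]] toolx yaw-wedger deg 180.0065591911275 F [ 0.9204 -0.2343 -0.2288] j [-0.1896  0.3502 -0.2696  0.9452  0.001  -0.0902] grip -9.493170116714216e-05
scene finger z min [191.1 192.  196.9] wing ang(mod180) 89.0 132 top 107.2
side finger z min [194.4 197.8 199.4] wing ang(mod180) 90.0 57 top 107.1
cam in tool [ 0.0734 -0.0001 -0.1792]
wrist finger z min [191.3 194.1 196.8] wing ang(mod180) 85.0 601 top 106.5
scene 0.8 [30.6 47.7 97. ] ang 95 rad 48
scene 0.77 [ 57.1 -28.7  97. ] ang 308 rad 36
side 0.65 [ 40.7 -39.7  97. ] ang 278 rad 40
side 0.57 [32.7 42.1 97. ] ang 93 rad 42
side 0.24 [-104.    69.8   97. ] ang 153 rad 156
[-60.3817 -59.6252]
[-60.0726 -57.5834]
```

View pics/end.png

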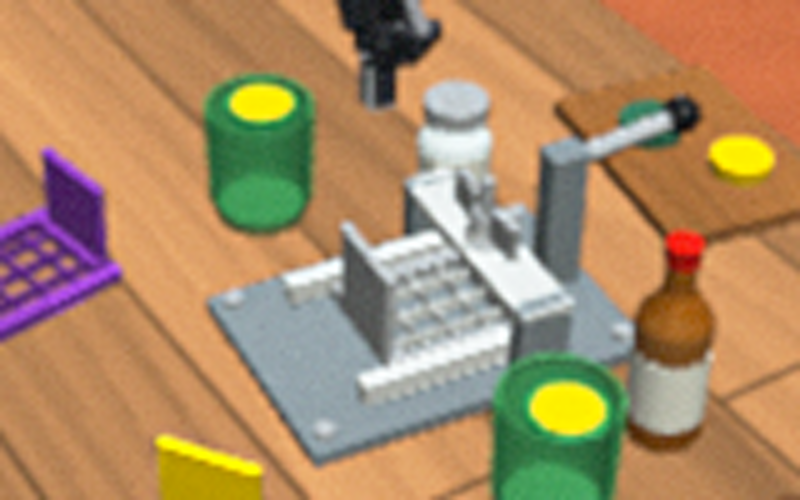

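The end picture shows the wings lined up along the clamp bar at about (490,205), the frame home with its plate at (365,290), the glasses in place and the gripper clear of everything.

Emit:
play_rows:
  deltas:
    - [0,0,0,0,0]
    - [0,0,0,0,0]

```text
time: 16.4
position: [0.5468, -0.0302, 0.1463]
tool_rot: [-0.157, -3.137, -0.0]
wrist_force: [-0.8, 0.0, 0.5]
grip_width: 0.0001
grasp_force: 0.0
```

```bash
python3 -c "from h import *; print(hand_in())"
```

```text
the job is handed in; nothing more can be done
None
```

I handed the job in at about 16 s of the 72 s allowed, with no verdict returned: the blade frame is home against its rear stop, and the wing nut is stroked down to its hard stop with the wings along the clamp bar. No glass or other object was touched as far as the cameras show.

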